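Sort the sample trays into their bays by length

ROBOT

A 7-joint arm with a two-finger parallel gripper is mounted at the origin on the work surface. World frame = base frame: x ahead of the robot, y to its left, z up, the work surface at z = 0. Lengths are in m, angles in rad, forces in N, time in s.
With the tool pointing down it reaches from about 0.4 to 0.85 m from the base axis. Payload 10.4 kg.
Tool frame: the origin (TCP) lies at the very end of the fingers, on their centre line; the grasp point (between the pads) lies 19 mm behind it (arm.grasp_offset is the distance from the TCP to the grasp point, in m); z points along the fingers, y is the line along which they close (so a half turn about z gives the same grasp; the last joint's range is limited). The gripper opens to 85 mm and grips with 20 to 120 N. Pads are 22 mm wide; open, the fingers measure 114 mm over their backs; the gripper's body (76 mm by 85 mm) begins 54 mm behind the grasp point. The pads swing forward as they close: fully open they stand 13 mm farther back than shut.
Start: joints at [-1.164, 0.332, -0.065, 1.46, 0.022, 1.35, -0.088], TCP at [0.26, 0.568, 0.231] pointing down, gripper open.
Joint ranges: [-2.6, 2.6], [-0.5, 2.12], [-1.47, 1.34], [0.16, 2.42], [-1.27, 4.41], [0.06, 2.06], [-2.6, 2.6]. Speed limits (rad/s): [2.22, 2.22, 2.79, 2.79, 3.14, 3.14, 3.14].

INTERFACE

Orientations are given as a rotation vector (axis times angle).
In Python, from rig import arm, optics gives the robot as it stands.
- The arm moves only by the tool apply_moves, never from a script. Its argument "deltas" is a list of rows, each an object with "translation": the shift along the tool's x, y, z scaled (see below), a list of three; "yaw": the turn about the tool's z scaled (see below). A call has 1 to 10 rows; each row is the pose to reach, as a shift and turn from the pose commanded when the call began, along the tool's axes at that moment, turning the shorter way round; what a row does not reach only later rows make up. The controller multiplies each number of a shift by 40 cm and each number of a turn by 180 degrees. A row lasts 1/12 s, in which the tool goes at most 41.7 mm and 7.16 degrees, less where a joint would pass 70% of its speed; a pose out of reach is approached as far as the arm can. A call with a number of a shift or a turn outside -1 to 1 is refused whole. A call with a gripper value outside its range is refused whole. "gripper" is the opening, from -1 (shut) to 1 (fully open), set as the call begins (left out, the last holds). The fingers move at their own pace and stop on an object; "newtons" is the grip in N (left out, the last holds). Time passes only in rows, so rows that repeat a pose let the fingers close. It gives the time, the measured TCP pose, the force, the opening and the grip force at its end, in the units of the state.
- arm.get_state(): the state, without advancing time (a new reading comes with each control period).
- optics.snapshot(name): name is "side" or "top"; returns the picture (420x560x3 uint8, red, green, blue); there is no depth.
- optics.calibration(name): a dict with "fx", "fy", "cx", "cy" (pixels), "D" ([k1, k2, p1, p2, k3] as OpenCV has them; the pictures are not rectified), "rvec" (rotation vector, rad) and "tvec" (3), from world to camera coordinates, as OpenCV has them. Camera axes: x right, y down, z forward; pixel columns grow to the right and rows downward; lengths in m; the calibration is good to about 2 mm. A picture is of the moment at which its call begins. calibration takes no time and is no camera call.
- arm.sign_off(): hands the job in; it is judged then, once.
The state is a dict: "time": time; "q": joint angles; "qvel": joint speeds; "effort": joint torques, N m; "ee_pos": TCP position; "eef_rot": TCP orientation; "wrist_force": force on the tool from outside, world axes, zero at the start; "ft_torque": the same for the moment, N m; "width": opening from 0.0 (shut) to 1.0 (fully open); "grip_force": force on a finger pad.
Only numpy, scipy, OpenCV 4.12 (cv2) and the standard library are available. Lean on these libraries where they do the work, as an engineer would, in place of code of your own. Each camera call takes 0.05 s, during which the arm holds its last target. There are 200 camera calls.

TASK

Sort the three blue sample trays by length: slide each one along the worktop into the white bay of its own length and fully home against the back stop, so that its outer end is flush with the bay's mouth. Keep the trays flat on the worktop all the way, do not lift or tip them, and leave the mouse, the bottle and the pen pot alone.

Things in the scene. Friction and masses are not known exactly. Their poses are not given: they have to be found in the camera images.
- tray_short: short one of three look-alike open blue plastic trays, loose, empty, 0.08-0.17 kg: 72 mm long (its x), 56 wide (y), 30 high, walls and floor 4 thick (inside 64 x 48 mm: nearly closed fingers fit in and can pull it along). Origin: centre of the underside; both ends alike. Starts to the robot's right, x roughly along world +y
- tray_medium: medium one of three look-alike open blue plastic trays, loose, empty, 0.08-0.17 kg: 96 mm long (its x), 56 wide (y), 30 high, walls and floor 4 thick (inside 88 x 48 mm: nearly closed fingers fit in and can pull it along). Origin: centre of the underside; both ends alike. Starts to the robot's right, x roughly along world +y
- tray_long: long one of three look-alike open blue plastic trays, loose, empty, 0.08-0.17 kg: 120 mm long (its x), 56 wide (y), 30 high, walls and floor 4 thick (inside 112 x 48 mm: nearly closed fingers fit in and can pull it along). Origin: centre of the underside; both ends alike. Starts to the robot's right, x roughly along world +y
- bay_short: short one of three white bays fixed to the worktop at the robot's left, in any order; no floor or roof. 72 mm deep, as the short tray. Origin: on the worktop where the tray's origin belongs; x points into the bay (about world +y). Mouth at x = -36 mm, back stop (22 high, 8 thick) at x = +36 mm. Side rails 12 high, 7 thick, 62 apart, widening to about 70 over the first 14 mm
- bay_medium: medium one of three white bays fixed to the worktop at the robot's left, in any order; no floor or roof. 96 mm deep, as the medium tray. Origin: on the worktop where the tray's origin belongs; x points into the bay (about world +y). Mouth at x = -48 mm, back stop (22 high, 8 thick) at x = +48 mm. Side rails 12 high, 7 thick, 62 apart, widening to about 70 over the first 14 mm
- bay_long: long one of three white bays fixed to the worktop at the robot's left, in any order; no floor or roof. 120 mm deep, as the long tray. Origin: on the worktop where the tray's origin belongs; x points into the bay (about world +y). Mouth at x = -60 mm, back stop (22 high, 8 thick) at x = +60 mm. Side rails 12 high, 7 thick, 62 apart, widening to about 70 over the first 14 mm
- mouse: black computer mouse, 100 x 60 x 35 mm, loose bystander beyond the work; origin at the centre of its underside
- reagent: amber reagent bottle, 48 mm across, 85 mm tall, loose bystander to the right of the trays; origin at the centre of its underside
- pen_pot: dark pen pot with three pens, 72 mm across, 95 mm tall (pens to 150 mm), loose bystander beyond the bays; origin at the centre of its underside
Mind the look-alikes: they are no part of the job. Leave any yellow look-alike of the bay_medium alone. What is shaped like the tray_long but green is not meant.

How it is judged:
By the outcome, as a careful person would: the job done as asked, in the order asked, and still so for the second after the job is handed in, with the robot touching nothing.
It also fails if it takes over 66 s, if anything falls off the work surface, if the arm or the gripper's body presses on something with over 40 N, if the wrist force passes 120 N, or if a joint passes its speed limit or range.

## Working session

There is one attempt and no reset: what is moved stays moved. The work goes in short steps, Python scripts to look and compute and a tool call to move; the robot and the scene stay as the last step left them, time stands still between calls to the robot, and variables do not carry over. Pictures are saved under pics/ and viewed, at most 10 in all, crops included, and the job is handed in when it is done.

Besides the shell and the picture viewer there is one more tool, called after ">>>" as name([rows], argument=value, ...), one row to a line, values as JSON. apply_moves: Moves the arm, as the interface text tells. Its arguments: {"type":"object","properties":{"deltas":{"type":"array"},"gripper":{"type":"number"},"newtons":{"type":"number"}},"required":["deltas"]}

```bash
mkdir -p pics; ls; python3 - <<'E'
from rig import arm, optics
import cv2
s=arm.get_state();print({k:s[k] for k in('time','ee_pos','eef_rot','width','wrist_force')})
for n in('side','top'):
    cv2.imwrite(f'pics/{n}0.png',optics.snapshot(n)[:,:,::-1]);print(n,optics.calibration(n))
E
```

```text
pics
{'time': 0.0, 'ee_pos': array([0.26032084, 0.56779753, 0.2305169 ]), 'eef_rot': array([-6.70020000e-01, -3.06908378e+00,  2.16819846e-03]), 'width': 0.9986349020946115, 'wrist_force': array([-0.37051978,  0.79451295,  0.17884736])}
side {'fx': 391.29575081682617, 'fy': 391.29575081682617, 'cx': 277.44990513307744, 'cy': 207.62066025711385, 'D': array([-0.07353149,  0.        ,  0.        ,  0.        ,  0.        ]), 'rvec': array([ 2.20885604, -0.59294701,  0.27785669]), 'tvec': array([-0.53565987,  0.23574703,  0.88961725])}
top {'fx': 461.3147630628887, 'fy': 461.3147630628887, 'cx': 272.5166782884781, 'cy': 213.94131683879164, 'D': array([-0.11283408,  0.        ,  0.        ,  0.        ,  0.        ]), 'rvec': array([ 2.06667603, -2.14007738,  0.24813511]), 'tvec': array([0.02950778, 0.61553735, 1.02033565])}
```

View pics/top0.png

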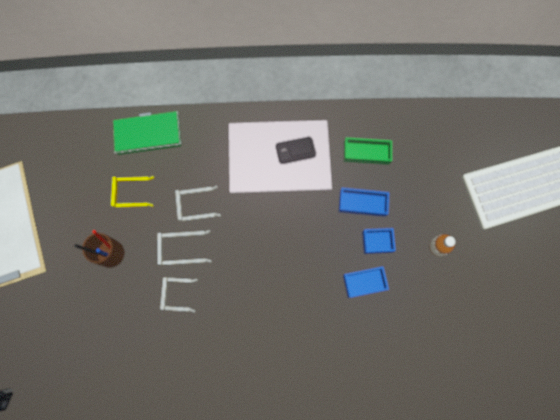

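View pics/side0.png

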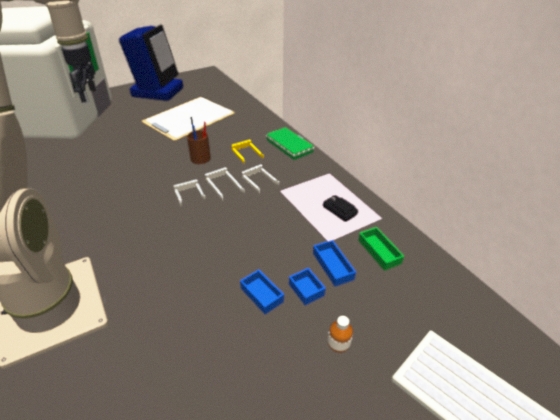

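Top view: the blue trays are long at (364,202), short at (379,241) and medium at (366,282). The green look-alike is at (369,150). The white bays are probably medium at (198,203), long at (184,247) and short at (179,295), and the yellow look-alike is at (132,192). Next I'll enlarge the view to confirm.

```bash
cat > h.py <<'E'
import numpy as np, cv2
from rig import arm, optics
def C(n):
    c=optics.calibration(n);K=np.array([[c['fx'],0,c['cx']],[0,c['fy'],c['cy']],[0,0,1.]])
    R=cv2.Rodrigues(np.array(c['rvec']))[0];return K,np.array(c['D']),R,np.array(c['tvec'])
def ray(n,px):
    K,D,R,t=C(n);u=cv2.undistortPoints(np.array(px,float).reshape(-1,1,2),K,D)[:,0]
    return -R.T@t,np.c_[u,np.ones(len(u))]@R
def onz(n,px,z):
    o,d=ray(n,px);return o+d*((z-o[2])/d[:,2])[:,None]
def tri(pt,ps):
    o1,d1=ray('top',pt);o2,d2=ray('side',ps);out=[]
    for a,b in zip(d1,d2):
        s=np.linalg.lstsq(np.c_[a,-b],o2-o1,rcond=None)[0];out.append(((o1+a*s[0]+o2+b*s[1])/2))
    return np.array(out)
def proj(n,P):
    K,D,R,t=C(n);return cv2.projectPoints(np.array(P,float),cv2.Rodrigues(R)[0],t,K,D)[0][:,0]
E
python3 - <<'E'
import cv2,numpy as np
t=cv2.imread('pics/top0.png');s=cv2.imread('pics/side0.png')
def cr(i,x,y,w,h,k):return cv2.resize(i[y:y+h,x:x+w],None,fx=k,fy=k,interpolation=cv2.INTER_CUBIC)
a=cr(t,100,170,130,150,4);b=cr(t,334,170,66,150,4);
cv2.imwrite('pics/c_top.png',np.hstack([a,b]))
cv2.imwrite('pics/c_side.png',np.vstack([cr(s,165,130,160,80,3.5),cr(s,230,230,160,85,3.5)]))
E
```

```text
(no output)
```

View pics/c_top.png

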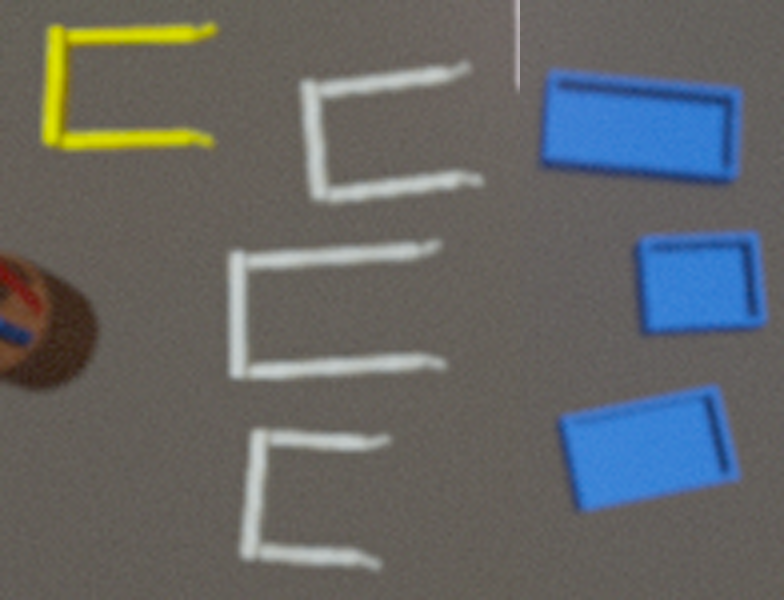

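View pics/c_side.png

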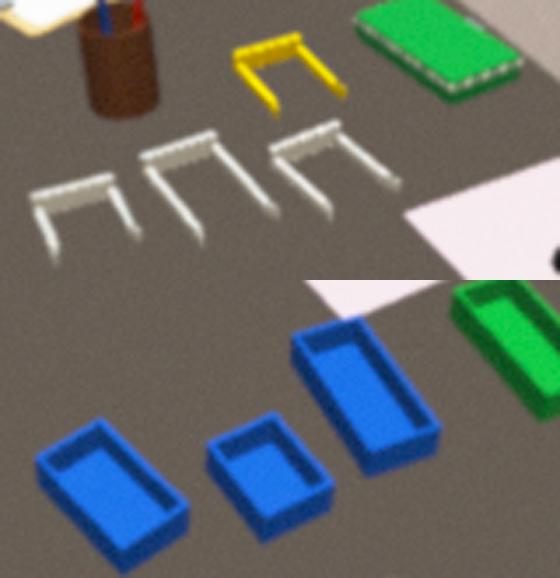

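The crops confirm the picks. Trays top to bottom are long (194 crop px), short (122) and medium (160). The white bays are medium (top), long (middle) and short (bottom). The yellow bay and green tray are not meant. Next I fit the silhouettes in each view separately, with the tray height as a free check.

```bash
cat > fit.py <<'E'
from h import *
from scipy.optimize import minimize
def boxes(kind,L,h):
    if kind=='tray': return [(-L/2,L/2,-.028,.028,0,h)]
    r=[(L/2,L/2+.008,-.038,.038,0,.022)]
    for s in(1,-1): r.append((-L/2+.014,L/2,*sorted((s*.031,s*.038)),0,.012))
    return r
def render(n,kind,L,p,h,win,k=8):
    x0,y0,w,hh=win;m=np.zeros((hh*k,w*k),np.uint8);c,s=np.cos(p[2]),np.sin(p[2])
    B=boxes(kind,L,h)
    if kind=='bay':
        polys=[]
        for q in(1,-1):
            P=[(-L/2,q*.035),(-L/2,q*.042),(-L/2+.014,q*.038),(-L/2+.014,q*.031)]
            polys.append([(a,b,z) for a,b in P for z in(0,.012)])
    else: polys=[]
    polys+=[[(a,b,z) for a in q[:2] for b in q[2:4] for z in q[4:]] for q in B]
    for P in polys:
        P=np.array(P);W=np.c_[p[0]+c*P[:,0]-s*P[:,1],p[1]+s*P[:,0]+c*P[:,1],P[:,2]]
        u=(proj(n,W)-[x0-.5,y0-.5])*k
        cv2.fillConvexPoly(m,cv2.convexHull(np.round(u*16).astype(np.int32)),255,shift=4)
    return cv2.GaussianBlur(cv2.resize(m,(w,hh),interpolation=cv2.INTER_AREA).astype(float)/255,(0,0),.8)
def mask(img,kind):
    f=cv2.GaussianBlur(img.astype(float),(0,0),.5);r,g,b=f[...,0],f[...,1],f[...,2]
    return np.clip(((b-r)-20)/60,0,1) if kind=='tray' else np.clip((np.minimum(b,r)-115)/70,0,1)
def fit(img,n,kind,L,p0,fh=False):
    u=proj(n,[[p0[0],p0[1],.015]])[0].astype(int);win=(max(u[0]-36,0),max(u[1]-36,0),72,72)
    M=mask(img,kind)[win[1]:win[1]+72,win[0]:win[0]+72]
    sup=np.clip(cv2.dilate(render(n,kind,L+.012,p0,.03,win),np.ones((9,9)))*4,0,1)>.5
    S=np.array([.01,.01,.1]+[.01]*fh)
    f=lambda v:(((render(n,kind,L,p0+S[:3]*v[:3],.03+(S[3]*v[3] if fh else 0),win)-M)**2)*sup).sum()
    best=min((minimize(f,np.r_[s,[0]*fh],method='Nelder-Mead',options=dict(initial_simplex=np.r_[s,[0]*fh]+np.vstack([np.zeros(3+fh),.5*np.eye(3+fh)]))) for s in([0,0,0],[.3,-.3,.4],[-.3,.3,-.4])),key=lambda r:r.fun)
    return np.r_[p0+S[:3]*best.x[:3],.03+.01*best.x[3] if fh else 0,best.fun]
LEN=dict(short=.072,medium=.096,long=.12)
E
cat > m1.py <<'E'
from fit import *
t=cv2.imread('pics/top0.png')[...,::-1];s=cv2.imread('pics/side0.png')[...,::-1]
T=lambda u,v:((334 if u>=520 else 100)+((u-520) if u>=520 else u)/4-.375,170+v/4-.375)
Sd=lambda u,v:(230+u/3.5-.36,230+(v-280)/3.5-.36)
tr=dict(long=([(541,165),(548,71),(742,87),(737,183)],[(292,335),(362,317),(440,428),(368,458)]),
short=([(643,334),(636,238),(757,232),(767,326)],[(208,450),(278,413),(333,484),(263,525)]),
medium=([(580,511),(558,416),(716,386),(741,480)],[(37,460),(100,420),(189,505),(124,555)]))
for k,(a,b) in tr.items():
    P=tri([T(*q) for q in a],[Sd(*q) for q in b]);d=(P[0]+P[1]-P[2]-P[3])/2
    p0=np.r_[P.mean(0)[:2],np.arctan2(d[1],d[0])]
    print(k,'tri',P.mean(0).round(4),'len',np.linalg.norm(d).round(3),'wid',np.linalg.norm((P[1]+P[2]-P[0]-P[3])/2).round(3),'z',P[:,2].round(3),p0[2].round(3))
    print(' top',fit(t,'top','tray',LEN[k],p0).round(4));print(' side',fit(s,'side','tray',LEN[k],p0,True).round(4))
by=dict(medium=[(302,82),(312,200),(468,66),(483,182)],long=[(230,252),(232,378),(440,244),(446,366)],short=[(253,430),(241,557),(388,438),(378,566)])
for k,a in by.items():
    P=np.vstack([onz('top',[T(*q) for q in a[:2]],.022),onz('top',[T(*q) for q in a[2:]],.012)])
    d=P[:2].mean(0)-P[2:].mean(0);p0=np.r_[P.mean(0)[:2],np.arctan2(d[1],d[0])];print('bay',k,'depth+8',np.linalg.norm(d).round(3),'width',np.linalg.norm(P[0]-P[1]).round(3),p0.round(4))
    p0[:2]-=.004*np.array([np.cos(p0[2]),np.sin(p0[2])])
    print(' top',fit(t,'top','bay',LEN[k],p0).round(4));print(' side',fit(s,'side','bay',LEN[k],p0).round(4))
E
time python3 m1.py
```

```text
long tri [ 0.6517 -0.2219  0.0282] len 0.122 wid 0.06 z [0.029 0.026 0.031 0.027] 1.424
 top [ 0.6541 -0.223   1.437   0.      7.5886]
 side [ 0.6555 -0.2195  1.4355  0.0296 10.5038]
short tri [ 0.5526 -0.2508  0.0258] len 0.074 wid 0.058 z [0.021 0.026 0.03  0.026] 1.547
 top [ 0.5534 -0.2525  1.5749  0.      6.7091]
 side [ 0.5547 -0.2489  1.5739  0.0305  8.3345]
medium tri [ 0.4529 -0.2106  0.0274] len 0.098 wid 0.057 z [0.026 0.026 0.03  0.028] 1.713
 top [ 0.4528 -0.2122  1.7181  0.     19.7609]
 side [ 0.4546 -0.2083  1.7245  0.0304 10.3184]
bay medium depth+8 0.105 width 0.077 [0.6642 0.1942 1.665 ]Traceback (most recent call last):
  File "m1.py", line 18, in <module>
    print(' top',fit(t,'top','bay',LEN[k],p0).round(4));print(' side',fit(s,'side','bay',LEN[k],p0).round(4))
                 ~~~^^^^^^^^^^^^^^^^^^^^^^^^^
  File "fit.py", line 32, in fit
    best=min((minimize(f,np.r_[s,[0]*fh],method='Nelder-Mead',options=dict(initial_simplex=np.r_[s,[0]*fh]+np.vstack([np.zeros(3+fh),.5*np.eye(3+fh)]))) for s in([0,0,0],[.3,-.3,.4],[-.3,.3,-.4])),key=lambda r:r.fun)
  File "f
[... 554 characters left out ...]
opy(x), *(wrapper_args + args))
  File "fit.py", line 31, in <lambda>
    f=lambda v:(((render(n,kind,L,p0+S[:3]*v[:3],.03+(S[3]*v[3] if fh else 0),win)-M)**2)*sup).sum()
                  ~~~~~~^^^^^^^^^^^^^^^^^^^^^^^^^^^^^^^^^^^^^^^^^^^^^^^^^^^^^^^^^^
  File "fit.py", line 20, in render
    u=(proj(n,W)-[x0-.5,y0-.5])*k
       ~~~~^^^^^
  File "h.py", line 17, in proj
    K,D,R,t=C(n);return cv2.projectPoints(np.array(P,float),cv2.Rodrigues(R)[0],t,K,D)[0][:,0]
            ~^^^
  File "h.py", line 4, in C
    c=optics.calibration(n);K=np.array([[c['fx'],0,c['cx']],[0,c['fy'],c['cy']],[0,0,1.]])
ValueError: time passes only in moves, steps and waits

real	0m6.967s
user	0m5.447s
sys	0m0.590s
```

Both views agree to about 3 mm, and the tray height fits 30 mm. Repeated calibration calls caused the error, so I'll cache them.

```bash
sed -i 's/^def C(n)/import functools\n@functools.cache\ndef C(n)/' h.py; python3 m1.py | sed -n '/bay/,$p'; python3 -c "
from rig import arm;print(arm.get_state()['time'])"
```

```text
bay medium depth+8 0.105 width 0.077 [0.6642 0.1942 1.665 ]
 top [ 0.6668  0.1924  1.6716  0.     26.9141]
 side [ 0.6694  0.199   1.6612  0.     69.0796]
bay long depth+8 0.13 width 0.078 [0.5528 0.2276 1.5994]
 top [ 0.5545  0.2268  1.6057  0.     30.5057]
 side [ 0.5568  0.2335  1.598   0.     55.5198]
bay short depth+8 0.081 width 0.076 [0.4389 0.2406 1.488 ]
 top [ 0.4395  0.2393  1.4857  0.     26.5151]
 side [ 0.4417  0.2453  1.4696  0.     50.7213]
0.1
```

```bash
cat > go.py <<'E'
import sys,numpy as np
from scipy.spatial.transform import Rotation as R
from rig import arm
# usage: go.py "x,y,z,angle_deg_of_tool_y" ...
s=arm.get_state();M=R.from_rotvec(s['eef_rot']).as_matrix();a=np.degrees(np.arctan2(M[1,1],M[0,1]))
print('t',round(s['time'],2),'p',np.round(s['ee_pos'],4),'ang',round(a,2),'tilt',np.round(M[:2,2],3),'F',np.round(s['wrist_force'],1),'w',round(s['width'],3),'q',np.round(s['q'],2))
for w in sys.argv[1:]:
    *p,y=map(float,w.split(','));d=M.T@(np.array(p)-s['ee_pos'])
    print(w,'->',np.round(d/.4,4),'yaw',round(-(y-a)/180,4))
E
python3 go.py .407,.159,.231,30 .554,-.2507,.231,.2
```

```text
t 0.1 p [0.2603 0.5679 0.2306] ang 65.38 tilt [-0.    -0.001] F [ 0.3 -0.3 -0.5] w 1.004 q [-1.16  0.33 -0.06  1.46  0.02  1.35 -0.09]
.407,.159,.231,30 -> [-0.7593 -0.7764  0.    ] yaw 0.1965
.554,-.2507,.231,.2 -> [-1.5202e+00 -1.5543e+00  1.0000e-03] yaw 0.3621
```

>>> apply_moves([
  {"translation": [-0.76,-0.776,0],"yaw": 0.2},
  {"translation": [-0.76,-0.776,0],"yaw": 0.2},
  {"translation": [-0.76,-0.776,0],"yaw": 0.2},
  {"translation": [-0.76,-0.776,0],"yaw": 0.2},
  {"translation": [-0.76,-0.776,0],"yaw": 0.2},
  {"translation": [-0.76,-0.776,0],"yaw": 0.2},
  {"translation": [-0.76,-0.776,0],"yaw": 0.2},
  {"translation": [-0.76,-0.776,0],"yaw": 0.2},
  {"translation": [-0.76,-0.776,0],"yaw": 0.2},
  {"translation": [-0.76,-0.776,0],"yaw": 0.2},
], gripper=0.65, newtons=20)

```text
time: 0.93
ee_pos: [0.4015, 0.174, 0.2312]
eef_rot: [-1.585, -2.712, -0.0]
wrist_force: [1.5, 0.5, 0.2]
width: 0.824
grip_force: 0.0
```

```bash
python3 go.py .554,-.2507,.231,.2
```

```text
t 0.93 p [0.4015 0.174  0.2312] ang 29.37 tilt [-0.  0.] F [1.5 0.5 0.2] w 0.824 q [-0.81 -0.1   0.28  1.94  0.03  1.3  -0.03]
.554,-.2507,.231,.2 -> [-1.1123e+00 -1.8850e-01 -1.0000e-04] yaw 0.1621
```

>>> apply_moves([
  {"translation": [-0.9,-0.15,0],"yaw": 0.15},
  {"translation": [-0.9,-0.15,0],"yaw": 0.15},
  {"translation": [-0.9,-0.15,0],"yaw": 0.15},
  {"translation": [-0.9,-0.15,0],"yaw": 0.15},
  {"translation": [-0.9,-0.15,0],"yaw": 0.15},
  {"translation": [-0.9,-0.15,0],"yaw": 0.15},
  {"translation": [-0.9,-0.15,0],"yaw": 0.15},
  {"translation": [-0.9,-0.15,0],"yaw": 0.15},
  {"translation": [-0.9,-0.15,0],"yaw": 0.15},
  {"translation": [-0.9,-0.15,0],"yaw": 0.15},
])

```text
time: 1.77
ee_pos: [0.5256, -0.1738, 0.231]
eef_rot: [2.182, 2.257, -0.005]
wrist_force: [-0.5, -0.7, -0.4]
width: 0.825
grip_force: 0.0
```

```bash
python3 go.py .554,-.2507,.1,.2 .554,-.2507,.05,.2
```

```text
t 1.77 p [ 0.5256 -0.1738  0.231 ] ang 1.96 tilt [-0.    -0.004] F [-0.5 -0.7 -0.4] w 0.825 q [-0.38  0.19  0.71  1.69 -0.13  1.31  0.38]
.554,-.2507,.1,.2 -> [-0.1933  0.0646  0.3281] yaw 0.0098
.554,-.2507,.05,.2 -> [-0.1928  0.0647  0.4531] yaw 0.0098
```

>>> apply_moves([
  {"translation": [-0.19,0.065,0.1],"yaw": 0.01},
  {"translation": [-0.19,0.065,0.2],"yaw": 0.01},
  {"translation": [-0.19,0.065,0.3],"yaw": 0.01},
  {"translation": [-0.19,0.065,0.4],"yaw": 0.01},
  {"translation": [-0.19,0.065,0.42],"yaw": 0.01},
  {"translation": [-0.19,0.065,0.42],"yaw": 0.01},
  {"translation": [-0.19,0.065,0.42],"yaw": 0.01},
])

```text
time: 2.35
ee_pos: [0.5537, -0.2416, 0.0624]
eef_rot: [-2.209, -2.23, 0.003]
wrist_force: [0.4, 0.3, 1.2]
width: 0.821
grip_force: 0.0
```

```bash
python3 go.py .554,-.2507,.014,.2; python3 - <<'E'
from h import *
s=optics.snapshot('side')[180:340,190:420,::-1];cv2.imwrite('pics/g1.png',cv2.resize(s,None,fx=3,fy=3,interpolation=cv2.INTER_CUBIC))
E
```

```text
t 2.35 p [ 0.5537 -0.2416  0.0624] ang 0.56 tilt [-0.004  0.001] F [0.4 0.3 1.2] w 0.821 q [-0.18  0.51  0.66  1.73 -0.35  1.03  0.61]
.554,-.2507,.014,.2 -> [-0.0228  0.001   0.1209] yaw 0.002
```

View pics/g1.png

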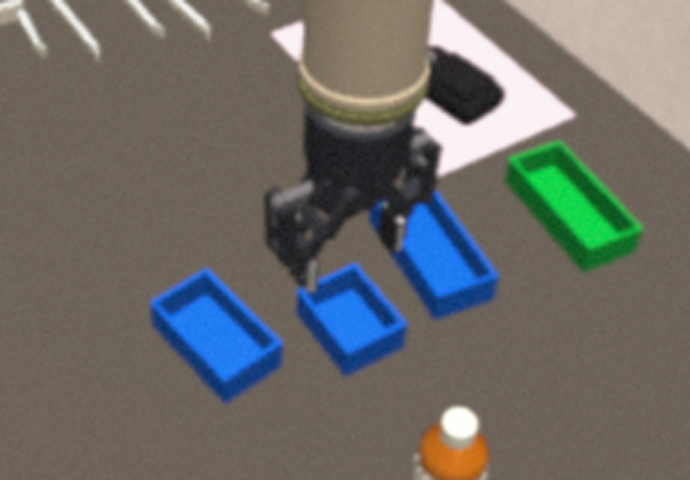

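The crop shows the open fingers straddling the short tray at about (350,320), clear of the long and medium trays. Now I descend.

>>> apply_moves([
  {"translation": [-0.023,0.001,0.04],"yaw": 0.002},
  {"translation": [-0.023,0.001,0.07],"yaw": 0.002},
  {"translation": [-0.023,0.001,0.1],"yaw": 0.002},
  {"translation": [-0.023,0.001,0.12],"yaw": 0.002},
  {"translation": [-0.023,0.001,0.12],"yaw": 0.002},
  {"translation": [-0.023,0.001,0.12],"yaw": 0.002},
])

```text
time: 2.9
ee_pos: [0.5554, -0.2506, 0.0154]
eef_rot: [-2.216, -2.226, 0.0]
wrist_force: [-0.0, 0.0, 0.4]
width: 0.825
grip_force: 0.0
```

```bash
python3 go.py .554,-.2507,.014,.2
```

```text
t 2.9 p [ 0.5554 -0.2506  0.0154] ang 0.25 tilt [-0.  0.] F [-0.   0.   0.4] w 0.825 q [-0.14  0.58  0.63  1.74 -0.4   0.96  0.65]
.554,-.2507,.014,.2 -> [-0.0001 -0.0034  0.0035] yaw 0.0003
```

Now I close gently.

>>> apply_moves([
  {"translation": [0,-0.002,0.002],"yaw": 0},
  {"translation": [0,-0.002,0.002],"yaw": 0},
  {"translation": [0,-0.002,0.002],"yaw": 0},
  {"translation": [0,-0.002,0.002],"yaw": 0},
  {"translation": [0,-0.002,0.002],"yaw": 0},
  {"translation": [0,-0.002,0.002],"yaw": 0},
], gripper=0.2, newtons=20)

```text
time: 3.4
ee_pos: [0.5549, -0.2512, 0.0152]
eef_rot: [2.217, 2.225, 0.001]
wrist_force: [-1.0, 1.5, 6.2]
width: 0.648
grip_force: 22.5
```

```bash
python3 go.py .555,-.1,.0145,0 .4416,0,.0145,-5 .4358,.14,.0145,-5.3 .4412,.20,.0145,-5.3 .4445,.242,.0145,-5.3
```

```text
t 3.4 p [ 0.5549 -0.2512  0.0152] ang 0.22 tilt [0.001 0.   ] F [-1.   1.5  6.2] w 0.648 q [-0.14  0.58  0.63  1.74 -0.4   0.95  0.66]
.555,-.1,.0145,0 -> [0.3779 0.0016 0.0017] yaw 0.0012
.4416,0,.0145,-5 -> [ 0.629  -0.2809  0.0014] yaw 0.029
.4358,.14,.0145,-5.3 -> [ 0.979  -0.2941  0.0015] yaw 0.0307
.4412,.20,.0145,-5.3 -> [ 1.129  -0.28    0.0015] yaw 0.0307
.4445,.242,.0145,-5.3 -> [ 1.2339 -0.2714  0.0015] yaw 0.0307
```

>>> apply_moves([
  {"translation": [0.02,0,0.001],"yaw": 0},
  {"translation": [0.06,0,0.001],"yaw": 0},
  {"translation": [0.11,0,0.001],"yaw": 0},
  {"translation": [0.16,0,0.001],"yaw": 0},
  {"translation": [0.21,0,0.001],"yaw": 0},
  {"translation": [0.26,0,0.001],"yaw": 0},
  {"translation": [0.31,-0.01,0.001],"yaw": 0.005},
  {"translation": [0.36,-0.03,0.001],"yaw": 0.01},
  {"translation": [0.4,-0.06,0.001],"yaw": 0.015},
  {"translation": [0.44,-0.09,0.001],"yaw": 0.02},
])

```text
time: 4.23
ee_pos: [0.5191, -0.075, 0.0151]
eef_rot: [2.284, 2.152, 0.003]
wrist_force: [4.3, -3.3, 8.3]
width: 0.648
grip_force: 22.7
```

```bash
python3 go.py .424,.06,.0145,-5.3 .4275,.1,.0145,-5.3 .433,.16,.0145,-5.3
```

```text
t 4.23 p [ 0.5191 -0.075   0.0151] ang -3.42 tilt [ 0.004 -0.001] F [ 4.3 -3.3  8.3] w 0.648 q [-0.51  0.41  0.66  1.97 -0.33  0.86  0.27]
.424,.06,.0145,-5.3 -> [ 0.3226 -0.2576  0.0004] yaw 0.0104
.4275,.1,.0145,-5.3 -> [ 4.229e-01 -2.548e-01  3.000e-04] yaw 0.0104
.433,.16,.0145,-5.3 -> [ 5.735e-01 -2.501e-01  2.000e-04] yaw 0.0104
```

>>> apply_moves([
  {"translation": [0.03,-0.04,0],"yaw": 0.002},
  {"translation": [0.06,-0.08,0],"yaw": 0.004},
  {"translation": [0.1,-0.12,0],"yaw": 0.006},
  {"translation": [0.14,-0.16,0],"yaw": 0.008},
  {"translation": [0.18,-0.2,0],"yaw": 0.01},
  {"translation": [0.22,-0.235,0],"yaw": 0.01},
  {"translation": [0.26,-0.25,0],"yaw": 0.01},
  {"translation": [0.3,-0.258,0],"yaw": 0.01},
  {"translation": [0.32,-0.258,0],"yaw": 0.01},
  {"translation": [0.32,-0.258,0],"yaw": 0.01},
])

```text
time: 5.07
ee_pos: [0.4232, 0.0609, 0.015]
eef_rot: [-2.317, -2.121, -0.004]
wrist_force: [-3.2, 5.6, 9.6]
width: 0.654
grip_force: 23.0
```

```bash
cat > see.py <<'E'
from fit import *
import sys
# see.py key x y yaw : fit tray pose in top view
k=sys.argv[1];p=np.array(list(map(float,sys.argv[2:5])))
print('top',fit(optics.snapshot('top'),'top','tray',LEN[k],p).round(4),'side',fit(optics.snapshot('side'),'side','tray',LEN[k],p).round(4))
E
python3 go.py .4275,.1,.0145,-5.3 .433,.16,.0145,-5.3 .4366,.198,.0145,-5.3 .4406,.242,.0145,-5.3;
```

```text
t 5.07 p [0.4232 0.0609 0.015 ] ang -5.06 tilt [0.002 0.002] F [-3.2  5.6  9.6] w 0.654 q [-0.86  0.18  0.66  2.21 -0.16  0.79 -0.19]
.4275,.1,.0145,-5.3 -> [0.0984 0.0022 0.0014] yaw 0.0013
.433,.16,.0145,-5.3 -> [0.249  0.0026 0.0017] yaw 0.0013
.4366,.198,.0145,-5.3 -> [0.3444 0.0032 0.0019] yaw 0.0013
.4406,.242,.0145,-5.3 -> [0.4549 0.0035 0.0021] yaw 0.0013
```

>>> apply_moves([
  {"translation": [0.02,0.002,0],"yaw": 0.001},
  {"translation": [0.06,0.002,0],"yaw": 0.001},
  {"translation": [0.1,0.002,0],"yaw": 0.001},
  {"translation": [0.14,0.002,0],"yaw": 0.001},
  {"translation": [0.18,0.002,0],"yaw": 0.001},
  {"translation": [0.22,0.002,0],"yaw": 0.001},
  {"translation": [0.24,0.002,0],"yaw": 0.001},
  {"translation": [0.24,0.002,0],"yaw": 0.001},
])

```text
time: 5.73
ee_pos: [0.433, 0.1563, 0.015]
eef_rot: [2.321, 2.117, 0.004]
wrist_force: [0.6, 2.9, 7.2]
width: 0.648
grip_force: 22.6
```

```bash
python3 go.py .4366,.198,.0145,-5.3 .4406,.242,.0145,-5.3; python3 - <<'E'
from h import *
a=optics.snapshot('top')[240:325,130:240,::-1];b=optics.snapshot('side')[140:220,150:260,::-1]
f=lambda i:cv2.resize(i,None,fx=5,fy=5,interpolation=cv2.INTER_CUBIC)[:300 if i is b else 425]
a=cv2.resize(a,(440,340),interpolation=cv2.INTER_CUBIC);b=cv2.resize(b,(330,340),interpolation=cv2.INTER_CUBIC)
cv2.imwrite('pics/g2.png',np.hstack([a,b]))
E
```

```text
t 5.73 p [0.433  0.1563 0.015 ] ang -5.27 tilt [0.002 0.002] F [0.6 2.9 7.2] w 0.648 q [-0.98  0.25  0.59  2.13 -0.19  0.81 -0.36]
.4366,.198,.0145,-5.3 -> [ 0.1045 -0.0006  0.0014] yaw 0.0002
.4406,.242,.0145,-5.3 -> [ 0.215  -0.0008  0.0016] yaw 0.0002
```

View pics/g2.png

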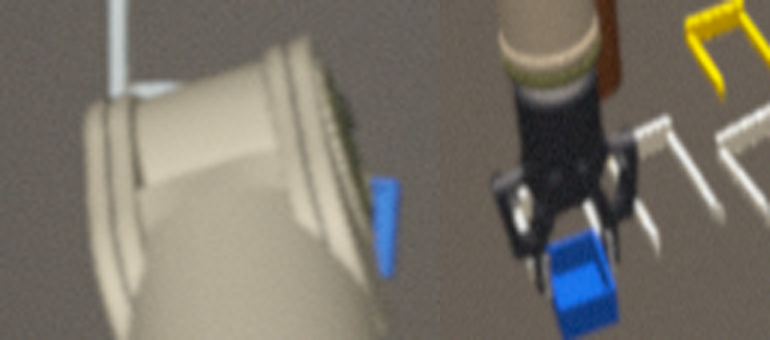

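The tray is held straight in front of the short bay, whose rail ends show at either side, with the fingers above rail height. I drive in and press lightly.

>>> apply_moves([
  {"translation": [0.025,-0.001,0],"yaw": 0},
  {"translation": [0.05,-0.001,0],"yaw": 0},
  {"translation": [0.075,-0.001,0],"yaw": 0},
  {"translation": [0.1,-0.001,0],"yaw": 0},
  {"translation": [0.125,-0.001,0],"yaw": 0},
  {"translation": [0.15,-0.001,0],"yaw": 0},
  {"translation": [0.175,-0.001,0],"yaw": 0},
  {"translation": [0.19,-0.001,0],"yaw": 0},
  {"translation": [0.2,-0.001,0],"yaw": 0},
  {"translation": [0.2,-0.001,0],"yaw": 0},
])

```text
time: 6.67
ee_pos: [0.44, 0.2344, 0.015]
eef_rot: [2.323, 2.114, 0.003]
wrist_force: [-1.5, -0.9, 8.7]
width: 0.646
grip_force: 22.8
```

```bash
python3 go.py .4406,.242,.0145,-5.3;python3 see.py short .44 .238 1.479
```

```text
t 6.67 p [0.44   0.2344 0.015 ] ang -5.37 tilt [0.002 0.001] F [-1.5 -0.9  8.7] w 0.646 q [-1.06  0.33  0.54  2.03 -0.23  0.83 -0.48]
.4406,.242,.0145,-5.3 -> [ 0.019  -0.0003  0.0013] yaw -0.0004
top [  0.433    0.1885   1.4085   0.     167.1533] side [0.4422 0.2373 1.4068 0.     8.1392]
```

No contact force yet. Next I nudge further in small rows while watching the force.

>>> apply_moves([
  {"translation": [0.01,0,0],"yaw": 0},
  {"translation": [0.015,0,0],"yaw": 0},
  {"translation": [0.02,0,0],"yaw": 0},
  {"translation": [0.025,0,0],"yaw": 0},
  {"translation": [0.025,0,0],"yaw": 0},
])

```text
time: 7.18
ee_pos: [0.4407, 0.2396, 0.0142]
eef_rot: [2.323, 2.109, -0.005]
wrist_force: [0.6, -17.6, 11.0]
width: 0.65
grip_force: 24.1
```

>>> apply_moves([
  {"translation": [0.005,0,0],"yaw": 0},
  {"translation": [0.008,0,0],"yaw": 0},
  {"translation": [0.008,0,0],"yaw": 0},
  {"translation": [0.008,0,0],"yaw": 0},
])

```text
time: 7.52
ee_pos: [0.4409, 0.2418, 0.0138]
eef_rot: [2.324, 2.108, -0.007]
wrist_force: [2.1, -19.1, 8.2]
width: 0.648
grip_force: 24.3
```

```bash
python3 see.py short .44 .239 1.479
```

```text
top [4.381000e-01 2.294000e-01 1.545700e+00 0.000000e+00 3.628358e+02] side [0.4425 0.2396 1.414  0.     7.3718]
```

>>> apply_moves([
  {"translation": [-0.01,0,0],"yaw": 0},
  {"translation": [-0.01,0,0],"yaw": 0},
  {"translation": [-0.01,0,0],"yaw": 0},
  {"translation": [-0.01,0,0],"yaw": 0},
  {"translation": [-0.01,0,-0.05],"yaw": 0},
  {"translation": [-0.01,0,-0.12],"yaw": 0},
  {"translation": [-0.1,0,-0.22],"yaw": 0},
  {"translation": [-0.2,0,-0.22],"yaw": 0},
  {"translation": [-0.3,0,-0.22],"yaw": 0},
  {"translation": [-0.4,0,-0.22],"yaw": 0},
], gripper=0.6)

```text
time: 8.45
ee_pos: [0.4257, 0.0909, 0.103]
eef_rot: [-2.321, -2.117, -0.004]
wrist_force: [1.1, -0.5, 0.7]
width: 0.801
grip_force: 0.0
```

```bash
python3 see.py short .44 .239 1.479; python3 go.py .4537,-.2102,.1,8.6;python3 - <<'E'
from h import *
a=optics.snapshot('top')[265:320,145:215,::-1];b=optics.snapshot('side')[165:215,160:220,::-1]
a=cv2.resize(a,(433,340),interpolation=cv2.INTER_CUBIC);b=cv2.resize(b,(360,340),interpolation=cv2.INTER_CUBIC)
cv2.imwrite('pics/g3.png',np.hstack([a,b]))
E
```

```text
top [  0.439    0.2444   1.39     0.     225.6014] side [ 0.4485  0.2367  1.3401  0.     82.5769]
t 8.55 p [0.4251 0.0864 0.1023] ang -5.76 tilt [-0.     0.001] F [-0.1  0.8  0.6] w 0.801 q [-0.99  0.01  0.7   2.13 -0.01  1.01 -0.39]
.4537,-.2102,.1,8.6 -> [-0.7306  0.1456  0.0049] yaw -0.0798
```

View pics/g3.png

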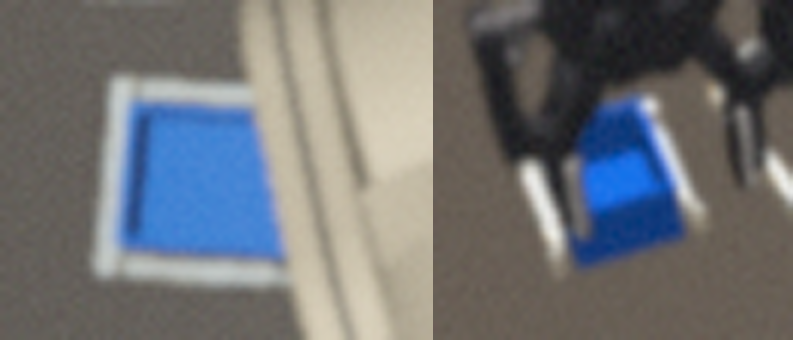

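In the top crop the short tray sits against the back stop at x≈125. I'll measure it with the arm away, so now I go to the medium tray.

>>> apply_moves([
  {"translation": [-0.1,0.02,0],"yaw": -0.02},
  {"translation": [-0.2,0.04,0],"yaw": -0.04},
  {"translation": [-0.3,0.06,0],"yaw": -0.06},
  {"translation": [-0.4,0.08,0],"yaw": -0.08},
  {"translation": [-0.5,0.1,0],"yaw": -0.08},
  {"translation": [-0.6,0.12,0],"yaw": -0.08},
  {"translation": [-0.7,0.14,0],"yaw": -0.08},
  {"translation": [-0.73,0.146,0],"yaw": -0.08},
  {"translation": [-0.73,0.146,0],"yaw": -0.08},
], gripper=0.65)

```text
time: 9.4
ee_pos: [0.457, -0.2075, 0.102]
eef_rot: [2.042, 2.385, -0.004]
wrist_force: [0.2, 0.4, -0.7]
width: 0.826
grip_force: 0.0
```

```bash
cat > bay.py <<'E'
from fit import *
import sys
# tray & bay fitted in the same fresh pictures; prints gaps in the bay frame (mm), mean yaw diff
k=sys.argv[1];b0=np.array(dict(short=[.4406,.242,1.479],medium=[.668,.195,1.667],long=[.5556,.23,1.602])[k])
for n in('top','side'):
    i=optics.snapshot(n);t=fit(i,n,'tray',LEN[k],b0,n=='side');b=fit(i,n,'bay',LEN[k],b0)
    d=t[:2]-b[:2];c,s=np.cos(b[2]),np.sin(b[2]);print(n,t.round(4),b.round(4),'dx,dy mm',(1e3*np.array([c*d[0]+s*d[1],-s*d[0]+c*d[1]])).round(1))
E
python3 bay.py short; python3 go.py .4537,-.2102,.0145,8.6
```

```text
top [0.4393 0.2375 1.4854 0.     8.2431] [ 0.4396  0.2401  1.4861  0.     44.946 ] dx,dy mm [-2.6  0.1]
side [0.4413 0.2402 1.463  0.0297 6.9061] [  0.442    0.2471   1.4705   0.     138.3565] dx,dy mm [-7.  -0.1]
t 9.5 p [ 0.457  -0.2037  0.1016] ang 9.09 tilt [-0.001 -0.   ] F [0.1 0.  0.1] w 0.822 q [-0.52  0.25  0.96  1.98 -0.24  1.03  0.71]
.4537,-.2102,.0145,8.6 -> [-0.0146 -0.0105  0.2179] yaw 0.0027
```

>>> apply_moves([
  {"translation": [-0.015,-0.01,0.05],"yaw": 0.003},
  {"translation": [-0.015,-0.01,0.1],"yaw": 0.003},
  {"translation": [-0.015,-0.01,0.15],"yaw": 0.003},
  {"translation": [-0.015,-0.01,0.18],"yaw": 0.003},
  {"translation": [-0.015,-0.01,0.2],"yaw": 0.003},
  {"translation": [-0.015,-0.01,0.217],"yaw": 0.003},
  {"translation": [-0.015,-0.01,0.217],"yaw": 0.003},
  {"translation": [-0.015,-0.01,0.217],"yaw": 0.003},
])

```text
time: 10.17
ee_pos: [0.4538, -0.211, 0.0156]
eef_rot: [2.05, 2.38, 0.0]
wrist_force: [-0.3, -0.3, -0.6]
width: 0.827
grip_force: 0.0
```

>>> apply_moves([
  {"translation": [0,0,0],"yaw": 0},
  {"translation": [0,0,0],"yaw": 0},
  {"translation": [0,0,0],"yaw": 0},
  {"translation": [0,0,0],"yaw": 0},
  {"translation": [0,0,0],"yaw": 0},
  {"translation": [0,0,0],"yaw": 0},
], gripper=0.2, newtons=20)

```text
time: 10.67
ee_pos: [0.4541, -0.2113, 0.0161]
eef_rot: [2.05, 2.379, 0.002]
wrist_force: [-0.2, 1.7, 6.9]
width: 0.652
grip_force: 22.2
```

```bash
python3 go.py .475,-.06,.0145,5.5 .675,.0,.0145,5.5 .6803,.067,.0145,5.5  .668,.195,.0145,5.5
```

```text
t 10.67 p [ 0.4541 -0.2113  0.0161] ang 8.5 tilt [0.002 0.   ] F [-0.2  1.7  6.9] w 0.652 q [-0.39  0.42  0.86  2.03 -0.41  0.87  0.84]
.475,-.06,.0145,5.5 -> [0.3664 0.1075 0.0041] yaw 0.0166
.675,.0,.0145,5.5 -> [0.4409 0.6241 0.0049] yaw 0.0166
.6803,.067,.0145,5.5 -> [0.6046 0.662  0.0049] yaw 0.0166
.668,.195,.0145,5.5 -> [0.9256 0.6789 0.005 ] yaw 0.0166
```

>>> apply_moves([
  {"translation": [0.02,0.005,0.001],"yaw": 0.002},
  {"translation": [0.06,0.015,0.002],"yaw": 0.004},
  {"translation": [0.11,0.03,0.003],"yaw": 0.006},
  {"translation": [0.16,0.045,0.003],"yaw": 0.008},
  {"translation": [0.21,0.06,0.003],"yaw": 0.01},
  {"translation": [0.26,0.08,0.003],"yaw": 0.012},
  {"translation": [0.31,0.1,0.003],"yaw": 0.014},
  {"translation": [0.35,0.13,0.003],"yaw": 0.016},
  {"translation": [0.38,0.16,0.003],"yaw": 0.016},
  {"translation": [0.4,0.2,0.003],"yaw": 0.016},
])

```text
time: 11.5
ee_pos: [0.5086, -0.0422, 0.0155]
eef_rot: [2.112, 2.326, -0.002]
wrist_force: [-13.7, -9.0, 30.7]
width: 0.65
grip_force: 25.2
```

```bash
python3 go.py .675,0,.0145,5.5 .6803,.067,.0145,5.5
```

```text
t 11.5 p [ 0.5086 -0.0422  0.0155] ang 5.52 tilt [-0.001 -0.001] F [-13.7  -9.   30.7] w 0.65 q [-0.72  0.43  0.83  2.01 -0.41  0.88  0.44]
.675,0,.0145,5.5 -> [0.0651 0.4241 0.0022] yaw 0.0001
.6803,.067,.0145,5.5 -> [0.2305 0.4534 0.0021] yaw 0.0001
```

The downward press reached 30 N, so I ease up about 1 mm and continue.

>>> apply_moves([
  {"translation": [0.01,0.03,-0.003],"yaw": 0},
  {"translation": [0.02,0.08,-0.003],"yaw": 0},
  {"translation": [0.03,0.13,-0.003],"yaw": 0},
  {"translation": [0.04,0.18,-0.003],"yaw": 0},
  {"translation": [0.05,0.23,-0.003],"yaw": 0},
  {"translation": [0.06,0.28,-0.003],"yaw": 0},
  {"translation": [0.07,0.33,-0.003],"yaw": 0},
  {"translation": [0.08,0.38,-0.003],"yaw": 0},
  {"translation": [0.09,0.41,-0.003],"yaw": 0},
  {"translation": [0.1,0.43,-0.003],"yaw": 0},
])

```text
time: 12.33
ee_pos: [0.6771, 0.0155, 0.0158]
eef_rot: [2.11, 2.327, -0.001]
wrist_force: [-3.7, -2.1, 6.5]
width: 0.65
grip_force: 22.7
```

```bash
python3 go.py .6803,.067,.0155,5.5  .675,.124,.0155,5.5 .669,.186,.0155,5.5
```

```text
t 12.33 p [0.6771 0.0155 0.0158] ang 5.61 tilt [ 0.    -0.001] F [-3.7 -2.1  6.5] w 0.65 q [-0.59  0.75  0.72  1.54 -0.54  1.06  0.37]
.6803,.067,.0155,5.5 -> [0.1274 0.0205 0.0006] yaw 0.0006
.675,.124,.0155,5.5 -> [0.2705 0.0213 0.0005] yaw 0.0006
.669,.186,.0155,5.5 -> [4.263e-01 2.150e-02 3.000e-04] yaw 0.0006
```

>>> apply_moves([
  {"translation": [0.02,0.005,0],"yaw": 0},
  {"translation": [0.05,0.012,0],"yaw": 0},
  {"translation": [0.09,0.02,0],"yaw": 0},
  {"translation": [0.13,0.021,0],"yaw": 0},
  {"translation": [0.16,0.021,0],"yaw": 0},
  {"translation": [0.185,0.021,0],"yaw": 0},
  {"translation": [0.21,0.021,0],"yaw": 0},
  {"translation": [0.235,0.021,0],"yaw": 0},
  {"translation": [0.26,0.021,0],"yaw": 0},
  {"translation": [0.285,0.021,0],"yaw": 0},
])

```text
time: 13.17
ee_pos: [0.6731, 0.1319, 0.0158]
eef_rot: [2.108, 2.329, 0.001]
wrist_force: [-0.0, -4.7, 4.7]
width: 0.646
grip_force: 22.5
```

```bash
python3 go.py .669,.186,.0155,5.5 .668,.195,.0155,5.5
```

```text
t 13.17 p [0.6731 0.1319 0.0158] ang 5.68 tilt [0.001 0.   ] F [-0.  -4.7  4.7] w 0.646 q [-0.75  0.76  0.71  1.52 -0.54  1.07  0.19]
.669,.186,.0155,5.5 -> [0.1355 0.0031 0.0009] yaw 0.001
.668,.195,.0155,5.5 -> [0.1581 0.0029 0.0009] yaw 0.001
```

>>> apply_moves([
  {"translation": [0.025,0.003,0],"yaw": 0.001},
  {"translation": [0.05,0.003,0],"yaw": 0.001},
  {"translation": [0.075,0.003,0],"yaw": 0.001},
  {"translation": [0.1,0.003,0],"yaw": 0.001},
  {"translation": [0.115,0.003,0],"yaw": 0.001},
  {"translation": [0.13,0.003,0],"yaw": 0.001},
  {"translation": [0.135,0.003,0],"yaw": 0.001},
  {"translation": [0.14,0.003,0],"yaw": 0.001},
  {"translation": [0.14,0.003,0],"yaw": 0.001},
])

```text
time: 13.92
ee_pos: [0.6686, 0.1881, 0.0158]
eef_rot: [-2.111, -2.326, -0.002]
wrist_force: [-0.4, -1.4, 6.0]
width: 0.65
grip_force: 22.5
```

>>> apply_moves([
  {"translation": [0.005,0,0],"yaw": 0},
  {"translation": [0.01,0,0],"yaw": 0},
  {"translation": [0.015,0,0],"yaw": 0},
  {"translation": [0.02,0,0],"yaw": 0},
  {"translation": [0.02,0,0],"yaw": 0},
])

```text
time: 14.33
ee_pos: [0.6684, 0.1907, 0.0158]
eef_rot: [2.113, 2.319, -0.005]
wrist_force: [1.5, -14.7, 6.5]
width: 0.644
grip_force: 22.6
```

>>> apply_moves([
  {"translation": [0.005,0,0],"yaw": 0},
  {"translation": [0.01,0,0],"yaw": 0},
  {"translation": [0.01,0,0],"yaw": 0},
])

```text
time: 14.58
ee_pos: [0.6682, 0.1928, 0.0156]
eef_rot: [2.114, 2.317, -0.007]
wrist_force: [1.9, -17.7, 4.8]
width: 0.651
grip_force: 22.7
```

>>> apply_moves([
  {"translation": [-0.012,0,0],"yaw": 0},
  {"translation": [-0.012,0,0],"yaw": 0},
  {"translation": [-0.012,0,0],"yaw": 0},
  {"translation": [-0.012,0,0],"yaw": 0},
  {"translation": [-0.012,0,-0.05],"yaw": 0},
  {"translation": [-0.012,0,-0.12],"yaw": 0},
  {"translation": [-0.1,0,-0.22],"yaw": 0},
  {"translation": [-0.2,0,-0.22],"yaw": 0},
  {"translation": [-0.3,0,-0.22],"yaw": 0},
  {"translation": [-0.4,0,-0.22],"yaw": 0},
], gripper=0.6)

```text
time: 15.42
ee_pos: [0.6833, 0.0419, 0.1045]
eef_rot: [2.11, 2.327, 0.004]
wrist_force: [1.1, -0.1, -0.5]
width: 0.801
grip_force: 0.0
```

```bash
python3 go.py .6548,-.2212,.1,-7.7
```

```text
t 15.42 p [0.6833 0.0419 0.1045] ang 5.58 tilt [0.002 0.001] F [ 1.1 -0.1 -0.5] w 0.801 q [-0.65  0.66  0.78  1.47 -0.48  1.21  0.29]
.6548,-.2212,.1,-7.7 -> [-0.6477 -0.1349  0.0102] yaw 0.0738
```

>>> apply_moves([
  {"translation": [-0.1,-0.02,0.01],"yaw": 0.01},
  {"translation": [-0.2,-0.04,0.01],"yaw": 0.03},
  {"translation": [-0.3,-0.06,0.01],"yaw": 0.05},
  {"translation": [-0.4,-0.08,0.01],"yaw": 0.07},
  {"translation": [-0.5,-0.1,0.01],"yaw": 0.074},
  {"translation": [-0.58,-0.12,0.01],"yaw": 0.074},
  {"translation": [-0.64,-0.134,0.01],"yaw": 0.074},
  {"translation": [-0.648,-0.135,0.01],"yaw": 0.074},
  {"translation": [-0.648,-0.135,0.01],"yaw": 0.074},
  {"translation": [-0.648,-0.135,0.01],"yaw": 0.074},
], gripper=0.65)

```text
time: 16.25
ee_pos: [0.6542, -0.2198, 0.099]
eef_rot: [-2.367, -2.064, -0.002]
wrist_force: [0.7, 0.7, -0.1]
width: 0.827
grip_force: 0.0
```

```bash
python3 bay.py short;python3 bay.py medium; python3 go.py .6548,-.2212,.0155,-7.7
```

```text
top [0.4393 0.2376 1.4846 0.     8.2917] [ 0.4396  0.2401  1.4866  0.     45.2395] dx,dy mm [-2.6  0.1]
side [0.4413 0.2402 1.4644 0.0297 6.9104] [  0.4421   0.2462   1.4733   0.     138.8614] dx,dy mm [-6.1  0.2]
top [ 0.6695  0.1911  1.6684  0.     11.1673] [  0.6669   0.1934   1.6785   0.     126.5635] dx,dy mm [-2.6 -2.4]
side [ 0.6724  0.196   1.6408  0.0282 11.0054] [  0.6686   0.1996   1.6735   0.     183.588 ] dx,dy mm [-3.9 -3.4]
t 16.45 p [ 0.6543 -0.2194  0.0991] ang -7.74 tilt [0.    0.001] F [-0.2 -0.4 -0.3] w 0.823 q [-0.29  0.71  0.83  1.45 -0.54  1.22  0.47]
.6548,-.2212,.0155,-7.7 -> [-0.0045  0.0018  0.2091] yaw -0.0002
```

>>> apply_moves([
  {"translation": [-0.004,0.002,0.05],"yaw": 0},
  {"translation": [-0.004,0.002,0.1],"yaw": 0},
  {"translation": [-0.004,0.002,0.15],"yaw": 0},
  {"translation": [-0.004,0.002,0.18],"yaw": 0},
  {"translation": [-0.004,0.002,0.2],"yaw": 0},
  {"translation": [-0.004,0.002,0.208],"yaw": 0},
  {"translation": [-0.004,0.002,0.208],"yaw": 0},
  {"translation": [-0.004,0.002,0.208],"yaw": 0},
])

```text
time: 17.12
ee_pos: [0.6547, -0.2233, 0.017]
eef_rot: [2.368, 2.063, 0.001]
wrist_force: [-0.0, -0.1, 0.8]
width: 0.826
grip_force: 0.0
```

>>> apply_moves([
  {"translation": [0,0,0],"yaw": 0},
  {"translation": [0,0,0],"yaw": 0},
  {"translation": [0,0,0],"yaw": 0},
  {"translation": [0,0,0],"yaw": 0},
  {"translation": [0,0,0],"yaw": 0},
  {"translation": [0,0,0],"yaw": 0},
], gripper=0.2, newtons=20)

```text
time: 17.62
ee_pos: [0.6548, -0.2235, 0.0172]
eef_rot: [2.368, 2.063, 0.002]
wrist_force: [-1.2, 0.2, 7.1]
width: 0.649
grip_force: 22.4
```

```bash
python3 go.py .62,-.1,.0155,0 .563,.0,.0155,1.8 .56,.09,.0155,1.8 .5556,.23,.0155,1.8
```

```text
t 17.62 p [ 0.6548 -0.2235  0.0172] ang -7.88 tilt [ 0.002 -0.   ] F [-1.2  0.2  7.1] w 0.649 q [-0.26  0.79  0.78  1.5  -0.6   1.09  0.51]
.62,-.1,.0155,0 -> [ 0.2939 -0.1285  0.0041] yaw -0.0438
.563,.0,.0155,1.8 -> [ 0.522  -0.304   0.0038] yaw -0.0538
.56,.09,.0155,1.8 -> [ 0.7438 -0.3423  0.0038] yaw -0.0538
.5556,.23,.0155,1.8 -> [ 1.089  -0.4012  0.0037] yaw -0.0538
```

>>> apply_moves([
  {"translation": [0.02,-0.008,0],"yaw": -0.003},
  {"translation": [0.06,-0.025,0],"yaw": -0.009},
  {"translation": [0.11,-0.05,0],"yaw": -0.016},
  {"translation": [0.16,-0.075,0],"yaw": -0.024},
  {"translation": [0.21,-0.1,0],"yaw": -0.031},
  {"translation": [0.26,-0.13,0],"yaw": -0.038},
  {"translation": [0.31,-0.165,0],"yaw": -0.045},
  {"translation": [0.36,-0.2,0],"yaw": -0.052},
  {"translation": [0.41,-0.235,0],"yaw": -0.054},
  {"translation": [0.45,-0.26,0],"yaw": -0.054},
])

```text
time: 18.45
ee_pos: [0.5762, -0.0297, 0.0172]
eef_rot: [2.183, 2.256, 0.003]
wrist_force: [2.0, -3.5, 6.9]
width: 0.651
grip_force: 22.4
```

```bash
python3 go.py .562,.03,.0165,1.8 .56,.09,.0165,1.8 .558,.16,.0165,1.8
```

```text
t 18.45 p [ 0.5762 -0.0297  0.0172] ang 1.9 tilt [ 0.003 -0.   ] F [ 2.  -3.5  6.9] w 0.651 q [-0.66  0.57  0.8   1.84 -0.49  0.95  0.39]
.562,.03,.0165,1.8 -> [ 0.1503 -0.0305  0.0016] yaw 0.0006
.56,.09,.0165,1.8 -> [ 0.3004 -0.0305  0.0016] yaw 0.0006
.558,.16,.0165,1.8 -> [ 0.4755 -0.0297  0.0015] yaw 0.0006
```

>>> apply_moves([
  {"translation": [0.04,-0.015,0],"yaw": 0},
  {"translation": [0.08,-0.03,0],"yaw": 0},
  {"translation": [0.13,-0.03,0],"yaw": 0},
  {"translation": [0.18,-0.03,0],"yaw": 0},
  {"translation": [0.23,-0.03,0],"yaw": 0},
  {"translation": [0.27,-0.03,0],"yaw": 0},
  {"translation": [0.3,-0.03,0],"yaw": 0},
  {"translation": [0.325,-0.03,0],"yaw": 0},
  {"translation": [0.35,-0.03,0],"yaw": 0},
  {"translation": [0.375,-0.03,0],"yaw": 0},
])

```text
time: 19.28
ee_pos: [0.5598, 0.1183, 0.0172]
eef_rot: [2.185, 2.255, 0.001]
wrist_force: [0.4, -6.1, 8.7]
width: 0.651
grip_force: 22.6
```

```bash
python3 go.py .557,.18,.0165,1.8 .5556,.22,.0165,1.8
```

```text
t 19.28 p [0.5598 0.1183 0.0172] ang 1.8 tilt [ 0.002 -0.001] F [ 0.4 -6.1  8.7] w 0.651 q [-0.92  0.55  0.79  1.85 -0.48  0.94  0.12]
.557,.18,.0165,1.8 -> [ 0.1544 -0.0023  0.0015] yaw 0.0
.5556,.22,.0165,1.8 -> [ 0.2544 -0.0026  0.0014] yaw 0.0
```

>>> apply_moves([
  {"translation": [0.03,-0.002,0],"yaw": 0},
  {"translation": [0.06,-0.002,0],"yaw": 0},
  {"translation": [0.09,-0.002,0],"yaw": 0},
  {"translation": [0.12,-0.002,0],"yaw": 0},
  {"translation": [0.15,-0.002,0],"yaw": 0},
  {"translation": [0.18,-0.002,0],"yaw": 0},
  {"translation": [0.21,-0.002,0],"yaw": 0},
  {"translation": [0.23,-0.002,0],"yaw": 0},
  {"translation": [0.235,-0.002,0],"yaw": 0},
  {"translation": [0.235,-0.002,0],"yaw": 0},
])

```text
time: 20.12
ee_pos: [0.5559, 0.2136, 0.0172]
eef_rot: [2.184, 2.257, 0.003]
wrist_force: [0.7, -0.1, 7.9]
width: 0.652
grip_force: 22.5
```

```bash
python3 go.py .5556,.226,.0165,1.8
```

```text
t 20.12 p [0.5559 0.2136 0.0172] ang 1.89 tilt [0.002 0.001] F [ 0.7 -0.1  7.9] w 0.652 q [-1.04  0.59  0.77  1.78 -0.5   0.96 -0.04]
.5556,.226,.0165,1.8 -> [0.0311 0.0002 0.0017] yaw 0.0005
```

>>> apply_moves([
  {"translation": [0.01,0,0],"yaw": 0},
  {"translation": [0.018,0,0],"yaw": 0},
  {"translation": [0.025,0,0],"yaw": 0},
  {"translation": [0.03,0,0],"yaw": 0},
  {"translation": [0.03,0,0],"yaw": 0},
])

```text
time: 20.53
ee_pos: [0.5557, 0.223, 0.0172]
eef_rot: [2.185, 2.254, -0.0]
wrist_force: [0.2, -6.8, 10.4]
width: 0.653
grip_force: 22.8
```

>>> apply_moves([
  {"translation": [0.005,0,0],"yaw": 0},
  {"translation": [0.01,0,0],"yaw": 0},
  {"translation": [0.01,0,0],"yaw": 0},
])

```text
time: 20.78
ee_pos: [0.5557, 0.2235, 0.017]
eef_rot: [2.186, 2.25, -0.005]
wrist_force: [-1.8, -17.2, 14.0]
width: 0.648
grip_force: 23.2
```

>>> apply_moves([
  {"translation": [0.005,0,0],"yaw": 0},
  {"translation": [0.012,0,0],"yaw": 0},
  {"translation": [0.012,0,0],"yaw": 0},
])

```text
time: 21.03
ee_pos: [0.5555, 0.2279, 0.0164]
eef_rot: [2.186, 2.249, -0.006]
wrist_force: [2.0, -18.1, 5.9]
width: 0.646
grip_force: 23.2
```

>>> apply_moves([
  {"translation": [-0.016,0,0],"yaw": 0},
  {"translation": [-0.016,0,0],"yaw": 0},
  {"translation": [-0.016,0,0],"yaw": 0},
  {"translation": [-0.016,0,0],"yaw": 0},
  {"translation": [-0.016,0,-0.05],"yaw": 0},
  {"translation": [-0.016,0,-0.12],"yaw": 0},
  {"translation": [-0.1,0,-0.22],"yaw": 0},
  {"translation": [-0.2,0,-0.22],"yaw": 0},
  {"translation": [-0.3,0,-0.22],"yaw": 0},
  {"translation": [-0.4,0,-0.22],"yaw": 0},
], gripper=0.6)

```text
time: 21.87
ee_pos: [0.5599, 0.0758, 0.1051]
eef_rot: [2.183, 2.259, 0.004]
wrist_force: [1.2, -0.5, 0.2]
width: 0.799
grip_force: 0.0
```

>>> apply_moves([
  {"translation": [-0.1,0,0],"yaw": 0},
  {"translation": [-0.2,0,0],"yaw": 0},
  {"translation": [-0.3,0,0],"yaw": 0},
  {"translation": [-0.35,0,0],"yaw": 0},
  {"translation": [-0.35,0,0],"yaw": 0},
], gripper=-1)

```text
time: 22.28
ee_pos: [0.5636, -0.0693, 0.1046]
eef_rot: [2.192, 2.248, -0.001]
wrist_force: [0.2, -0.5, 0.2]
width: 0.089
grip_force: 0.0
```

```bash
for k in short medium long;do python3 bay.py $k;done; python3 - <<'E'
from h import *
t=optics.snapshot('top')[...,::-1];cv2.imwrite('pics/t9.png',t)
a=t[175:320,145:230];b=optics.snapshot('side')[150:215,165:290,::-1]
a=cv2.resize(a,None,fx=4,fy=4,interpolation=cv2.INTER_CUBIC);b=cv2.resize(b,(450,234),interpolation=cv2.INTER_CUBIC)
c=np.zeros((580,790,3),np.uint8);c[:,:340]=a;c[:234,340:]=b
cv2.imwrite('pics/g4.png',c)
E
```

```text
top [0.4393 0.2375 1.4848 0.     8.1236] [ 0.4396  0.2399  1.486   0.     43.7663] dx,dy mm [-2.4  0.1]
side [0.4414 0.2402 1.4667 0.0298 6.978 ] [  0.4421   0.2462   1.4733   0.     138.6389] dx,dy mm [-6.   0.1]
top [ 0.6694  0.1912  1.6641  0.     10.1394] [  0.6668   0.1935   1.6752   0.     123.3691] dx,dy mm [-2.6 -2.4]
side [ 6.654000e-01  2.565000e-01  1.621100e+00 -1.000000e-04  1.294596e+02] [  0.667    0.2134   1.5174   0.     191.1812] dx,dy mm [43.   3.9]
top [0.5554 0.225  1.6002 0.     9.5325] [ 0.5548  0.228   1.6002  0.     72.9839] dx,dy mm [-3.1 -0.5]
side [ 0.5584  0.2288  1.5847  0.0289 11.2118] [  0.5557   0.2334   1.5989   0.     192.5355] dx,dy mm [-4.7 -2.5]
```

View pics/g4.png

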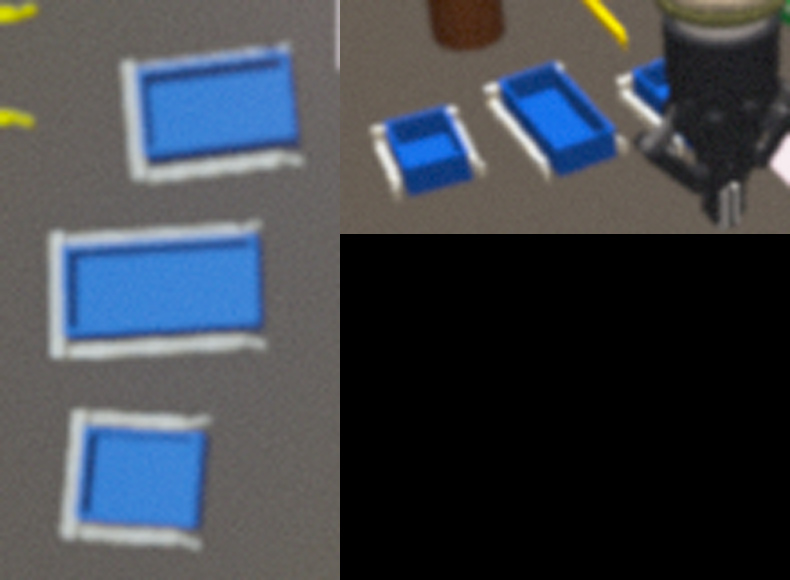

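The top and side crops show all three trays straight in their own bays, against the stops (left white bars x≈62–138), with outer ends level with the rail ends. Each one blocked the pusher at 17–19 N until the pads slipped, and the arm is now clear. I hand in.

```bash
python3 -c "
from rig import arm;print(arm.sign_off())"
```

```text
the job is handed in; nothing more can be done
None
```

I slid the short, medium and long trays into their matching white bays and pushed each one until it stopped firmly; in the camera views they look home and flush to about 2 mm, and I handed the job in with the arm clear at about 23 s of robot time.

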